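# Slide the stone obelisk home into its display bay

### The job

The stone obelisk has been shown to a customer and stands out on the counter: slide it back into the empty bay in the front row of the cream stepped display, until its wooden foot is fully home against the back of the bay and square with it. Push it across the counter by the wooden foot only, keeping it upright and never touching the polished stone above the foot. Do not lift it, leave the other pieces on the counter where they are, and finish with the robot clear of it.

Things in the scene. Friction and masses are not known exactly. Their poses are not given: they have to be found in the camera images.
- obelisk: obelisk 200 mm high, about 0.35 to 0.6 kg: dark wooden foot 48 x 48 mm, 20 mm high, and a polished blue-green stone shaft above it, 32 mm square at the foot (8 mm in from the foot's sides), 23 mm square at 178 mm, then a pyramid tip. Origin: centre of the underside; z up, x and y square to the foot's sides. Slides with friction of about 0.5 to 0.7; tips if pushed well above the foot.
- display: fixed cream stepped display, 278 mm wide. Origin: on the counter at the middle of its empty bay, where the obelisk's origin is when fully home and centred. x points into the bay towards its back, y along the front to the left, z up. The obelisk starts 180 to 260 mm in front (x negative), up to 60 mm to either side, turned up to 0.4 rad from these axes.
- bay_back (a point): middle of the foot of the bay's back wall (24 mm from the display's origin along its x). The bay is 78 mm wide and 48 mm deep, its floor the bare counter, between two low blocks 100 mm wide and 30 mm high; the foot at home is flush with the blocks' fronts. Behind it rise three steps 70, 115 and 160 mm high, each about 65 mm deep. Small stones stand on blocks and steps, none in the bay.
- ring_cone: white ceramic ring holder, a cone 82 mm high on a 42 mm round base, origin centre of underside; leave alone. It and the ring box stand in front of the two blocks, 120 to 150 mm to either side of the bay's middle.
- ring_box: closed dark ring box, 52 x 52 x 40 mm, origin centre of underside; leave alone.
- raw_stone: rough green stone, about 48 x 42 mm and 55 mm high, origin centre of underside; leave alone.
- bracelet: bead bracelet lying flat, 75 mm across and 12 mm high, origin its centre on the counter; leave alone.
- pendant: flat brown stone pendant, 42 x 26 x 10 mm, with a small loop at one end, origin centre of underside; leave alone.
- loupe: folding metal loupe lying flat, 65 x 30 x 15 mm, origin under its lens; leave alone.
- bead_dish: shallow white dish with polished beads in it, 112 mm across and 24 mm high, origin centre of underside, off to the left of the work; leave alone.
Mind the look-alikes: they are no part of the job. Of the things that look like the obelisk, take the one that is farthest from the robot's base at the start.

How it is judged:
By the outcome, as a careful person would: the job done as asked, in the order asked, and still so for the second after the job is handed in, with the robot touching nothing.
It also fails if it takes over 51 s, if anything falls off the work surface, if the arm or the gripper's body presses on something with over 40 N, if the wrist force passes 120 N, or if a joint passes its speed limit or range.

### The arm

A 6-joint arm with a two-finger parallel gripper is mounted at the origin on the work surface. World frame = base frame: x ahead of the robot, y to its left, z up, the work surface at z = 0. Lengths are in mm, angles in rad, forces in N, time in s.
With the tool pointing down it reaches from about 325 to 900 mm from the base axis. Payload 6.1 kg.
Tool frame: the origin (TCP) lies midway between the tips of the shut fingers; the grasp point (between the pads) lies 19 mm behind it; y points along the fingers, z is the direction in which the jaws open and shut, and the axes are right-handed (so a half turn about y gives the same grasp; the last joint's range is limited). The gripper opens to 87 mm and grips with 3 to 60 N. Pads are 19 mm wide; open, the fingers measure 117 mm over their backs; the gripper's body (75 mm by 190 mm) begins 51 mm behind the grasp point.
Start: joints at [-1.296, 0.22, 1.526, -0, 1.395, -0.126], TCP at [243.839, -575.463, 222.538] pointing down, gripper open.
Joint ranges: [-2.98, 2.98], [-0.91, 2.08], [0.09, 2.57], [-1.24, 4.39], [0.2, 2.65], [-2.68, 2.68]. Speed limits (rad/s): [2.57, 2.57, 3.01, 3.14, 3.14, 3.14].

### API

Orientations are given as a unit quaternion [w, x, y, z].
In Python, from station import bot, optics gives the robot as it stands. The module is installed in compiled form; this text tells all that it offers.
- The arm moves only by the tool move_arm, never from a script. Its argument "increments" is a list of rows, each a list of 7 numbers: the shift along the tool's x, y, z in m, then the turn, a rotation vector about the tool's x, y, z in rad, then the opening in per cent of the stroke, from 0 (shut) to 100 (fully open). A call has exactly 10 rows; each row shifts and turns the commanded pose from where the row before left it, along the tool's axes as they then stand; what a row does not reach is not made up. A row lasts 1/10 s, in which the tool goes at most 50 mm and 8.59 degrees, less where a joint would pass 70% of its speed; a pose out of reach is approached as far as the arm can. A call is refused whole if a number of a shift passes 0.05 or a number of a turn 0.15, either way. A call with a gripper value outside its range is refused whole. The fingers move at their own pace and stop on an object; "force" is the grip in N (left out, the last holds). Time passes only in rows, so rows that do not move let the fingers close, or fill a call up. It gives the time, the measured TCP pose, the force and the opening at its end, in the units of the state.
- bot.get_state(): the state, without advancing time (a new reading comes with each control period).
- optics.get_image(name): name is "side" or "top"; returns (picture, depth): 480x640x3 uint8, red, green, blue; 480x640 float32, mm along the optical axis (not along the pixel's ray), 0 where there is no reading.
- optics.calibration(name): a dict with "mtx" (3x3 intrinsics, pixels), "xyz" and "orientation" of the camera in the world. Camera axes: x right, y down, z forward; pixel columns grow to the right and rows downward; lengths in mm; the calibration is good to about 2 mm. A picture is of the moment at which its call begins. calibration takes no time and is no camera call.
- bot.close_job(): hands the job in, once; it reports no verdict.
The state is a dict: "t": time; "qpos": joint angles; "joint_velocities": joint speeds; "joint_efforts": joint torques, N m; "eef_pos": TCP position; "tcp_rot": TCP orientation; "force": force on the tool from outside, world axes, zero at the start; "moment": the same for the moment, N m; "grip_width": finger opening in mm.
Only numpy, scipy, OpenCV 4.12 (cv2) and the standard library are available. Lean on these libraries where they do the work, as an engineer would, in place of code of your own. Each camera call takes 0.05 s, during which the arm holds its last target.

## Working session

There is one attempt and no reset: what is moved stays moved. The work goes in short steps, Python scripts to look and compute and a tool call to move; the robot and the scene stay as the last step left them, time stands still between calls to the robot, and variables do not carry over. Pictures are saved under pics/ and viewed, and the job is handed in when it is done.

Besides the shell and the picture viewer there is one more tool, called after "Call:" as name([rows], argument=value, ...), one row to a line, values as JSON. move_arm: Moves the arm, as the interface text tells. Its arguments: {"type":"object","properties":{"increments":{"type":"array","items":{"type":"array","items":{"type":"number"}}},"force":{"type":"number"}},"required":["increments"]}

```bash
mkdir -p pics
cat > h.py <<'E'
import numpy as np, cv2
from scipy.spatial.transform import Rotation as R
from station import bot, optics
def rot(q): return R.from_quat([q[1],q[2],q[3],q[0]])
def grab(n,tag):
    im,d=optics.get_image(n); np.savez(f'{tag}.npz',im=im,d=d); cv2.imwrite(f'pics/{tag}.png',im[:,:,::-1]); return im,d
def cal(n):
    c=optics.calibration(n); return np.array(c['mtx']),np.array(c['xyz']),rot(c['orientation']).as_matrix()
def px(n,u,v,d=None,z=None):
    K,t,M=cal(n); r=M@np.linalg.inv(K)@np.array([u,v,1.])
    return t+r*(d if d is not None else (z-t[2])/r[2])
def proj(n,p):
    K,t,M=cal(n); c=K@(M.T@(np.array(p)-t)); return c[:2]/c[2]
E
python3 - <<'E'
from h import *
for n in('top','side'): grab(n,n+'0'); print(n,cal(n))
print(bot.get_state())
E
```

```text
top (array([[618.56608385,   0.        , 317.25369054],
       [  0.        , 618.56608385, 233.51815327],
       [  0.        ,   0.        ,   1.        ]]), array([ 361.13873507,   97.36716556, 1053.45526596]), array([[ 0.02269953, -0.98927339,  0.14430141],
       [-0.9997319 , -0.02312094, -0.00124385],
       [ 0.0045669 , -0.14423449, -0.989533  ]]))
side (array([[586.71748203,   0.        , 328.45020489],
       [  0.        , 586.71748203, 232.45159712],
       [  0.        ,   0.        ,   1.        ]]), array([1020.59831113, -476.77881066,  589.01826101]), array([[ 0.77101549,  0.36638619, -0.52086109],
       [ 0.63657714, -0.46584765,  0.61461818],
       [-0.0174543 , -0.80544841, -0.59240882]]))
{'t': 0.1, 'qpos': array([-1.29609234e+00,  2.21143613e-01,  1.52749222e+00,  3.08060231e-06,
        1.39469238e+00, -1.26043381e-01]), 'joint_velocities': array([-1.42399202e-04, -6.20840677e-04, -2.83723598e-03,  1.49467980e-03,
       -4.96140621e-04, -5.22286702e-05]), 'joint_efforts': array([ 9.16241879e-04, -4.95942736e+01, -3.88521302e+01,  7.00700632e-02,
        5.14944561e-02, -5.25375856e-05]), 'eef_pos': array([ 243.69532688, -574.93139421,  221.55127804]), 'tcp_rot': array([ 0.14069465, -0.14078365,  0.69357096, -0.69234696]), 'force': array([ 0.10263751, -0.2461396 , -0.34447472]), 'moment': array([-0.04288259,  0.00951245, -0.0330372 ]), 'grip_width': 86.99443325619427}
```

View pics/top0.png

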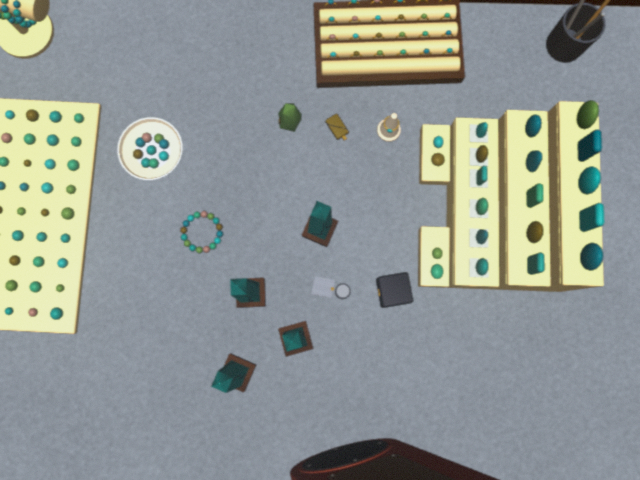

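View pics/side0.png

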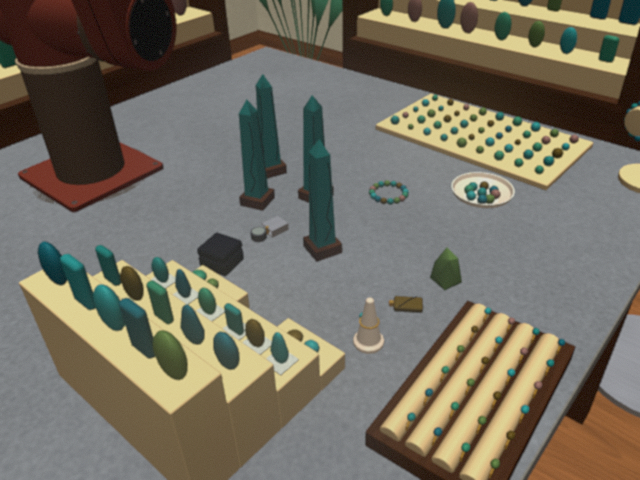

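Run:
```python
from h import *
im=cv2.imread('pics/top0.png')
cv2.imwrite('pics/c1.png',cv2.resize(im[190:260,285:365],None,fx=8,fy=8,interpolation=cv2.INTER_CUBIC))
cv2.imwrite('pics/c2.png',cv2.resize(im[110:300,400:500],None,fx=3.1,fy=3.1,interpolation=cv2.INTER_CUBIC))
for p in [(320,230),(250,292),(296,338),(240,368)]:
    w=px('top',*p,z=20); print(p,w.round(1),np.hypot(*w[:2]).round(1))
```

```text
(320, 230) [518.   91.6  20. ] 526.0
(250, 292) [410.9 205.8  20. ] 459.5
(296, 338) [337.1 127.1  20. ] 360.3
(240, 368) [286.7 217.3  20. ] 359.7
```

View pics/c1.png

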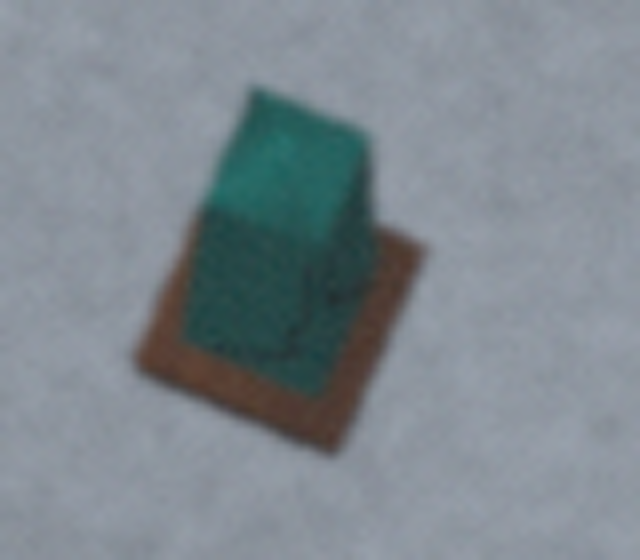

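View pics/c2.png

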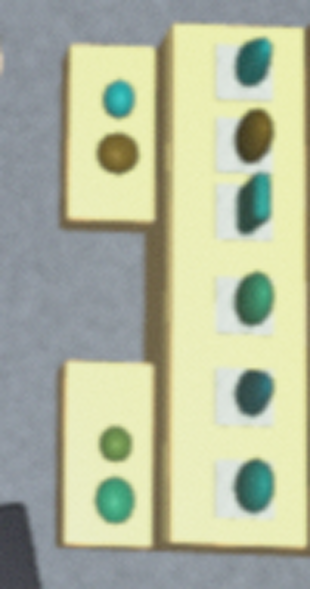

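```bash
cat > est.py <<'E'
from h import *
def topface(tag,u0,u1,v0,v1,zlo=15,zhi=45,z=30):
    D=np.load(tag+'.npz'); im,d=D['im'],D['d']
    m=np.zeros(d.shape,np.uint8); K,t,M=cal('top')
    v,u=np.mgrid[0:480,0:640]; r=np.stack([(u-K[0,2])/K[0,0],(v-K[1,2])/K[1,1],np.ones_like(u)],-1)@M.T
    P=t+r*d[...,None]
    return im,P
E
python3 - <<'E'
from est import *
im,P=topface('top0',0,0,0,0)
hsv=cv2.cvtColor(im,cv2.COLOR_RGB2HSV)
print(P[140,430],P[200,470],P[205,520],P[230,400], hsv[140,430], hsv[205,438],hsv[175,448])
yel=(hsv[...,0]>18)&(hsv[...,0]<35)&(hsv[...,1]>40)&(hsv[...,2]>200)
for (a,b,c,d_) in [(415,451,118,190),(415,451,220,292)]:
    m=np.zeros(yel.shape,np.uint8); m[c:d_,a:b]=yel[c:d_,a:b]
    cs,_=cv2.findContours(m,cv2.RETR_EXTERNAL,cv2.CHAIN_APPROX_NONE); k=max(cs,key=cv2.contourArea)
    r=cv2.minAreaRect(k); bx=cv2.boxPoints(r); print(r)
    for p in bx: print(p.round(1),px('top',*p,z=30).round(1))
for n,p in dict(L=(143,355),B=(335,441),Rr=(425,245)).items():
    q=(285+(p[0]+.5)/8-.5,190+(p[1]+.5)/8-.5); print(n,np.round(q,2),px('top',*q,z=20).round(1))
E
```

```text
[676.14808545 -92.87347049  31.38080045] [ 564.49007722 -149.29843977   73.64145396] [ 550.52571905 -217.2609706   111.67091804] [523.97975573 -46.18722142   1.55463187] [ 32  62 237] [108  23 163] [ 30  67 231]
((435.5, 152.0), (56.0, 27.0), 90.0)
[422. 124.] [704.7 -79.5  30. ]
[449. 124.] [ 705.8 -125.9   30. ]
[449. 180.] [ 607.3 -125.1   30. ]
[422. 180.] [606.2 -79.3  30. ]
((434.5, 255.5), (26.999996185302734, 58.99999237060547), 0.0)
[421. 285.] [428.4 -77.3  30. ]
[421. 226.] [527.2 -77.5  30. ]
[448. 226.] [ 528.2 -122.8   30. ]
[448. 285.] [ 429.4 -122.    30. ]
L [302.44 233.94] [510.5 121.1  20. ]
B [326.44 244.69] [493.2  80.2  20. ]
Rr [337.69 220.19] [535.5  62.   20. ]
```

Run:
```python
from est import *
im,P=topface('top0',0,0,0,0)
g=cv2.cvtColor(im,cv2.COLOR_RGB2GRAY).astype(float); b=im[...,0].astype(float)
def edge(rows,u0,u1,z):
    pts=[]
    for v in rows:
        dd=np.diff(b[v,u0:u1]); i=dd.argmax(); 
        w=np.clip(dd[max(i-2,0):i+3],0,None); u=u0+max(i-2,0)+.5+(w*np.arange(len(w))).sum()/w.sum()
        pts.append(px('top',u,v,z=z))
    pts=np.array(pts); k=np.polyfit(pts[:,0],pts[:,1],1)
    for _ in range(3):
        e=pts[:,1]-np.polyval(k,pts[:,0]); ok=abs(e)<1.5; k=np.polyfit(pts[ok,0],pts[ok,1],1)
    print('z',z,'slope',k[0].round(4),'y@567',np.polyval(k,567).round(2),'n',ok.sum(),len(pts),'x',pts[0,0].round(),pts[-1,0].round(), e.std().round(2))
edge(range(130,178),414,430,30); edge(range(232,281),414,430,30)
edge(list(range(130,178))+list(range(232,281)),414,430,30)
edge(range(185,222),440,462,70); edge(range(125,281),449,462,70)
edge(range(118,281),496,514,115); edge(range(112,281),549,566,160)
print(b[150,414:430],b[200,440:462],b[150,449:462])
# x edges of bay
def vedge(cols,v0,v1,z,s):
    r=[]
    for u in cols:
        dd=s*np.diff(b[v0:v1,u]); i=dd.argmax(); w=np.clip(dd[max(i-2,0):i+3],0,None)
        r.append(px('top',u,v0+max(i-2,0)+.5+(w*np.arange(len(w))).sum()/w.sum(),z=z))
    r=np.array(r); k=np.polyfit(r[:,1],r[:,0],1); print('x edge',np.median(r[:,0]).round(2),'slope',k[0].round(3))
C=range(426,446)
vedge(C,118,130,30,1);vedge(C,174,190,30,-1);vedge(C,220,232,30,1);vedge(C,279,292,30,-1)
C=range(460,495); vedge(C,112,125,70,1); vedge(C,279,296,70,-1)
print(b[174:190,435],b[220:232,435])
```

```text
z 30 slope -0.0212 y@567 -76.62 n 48 48 x 694.0 611.0 0.15
z 30 slope -0.0051 y@567 -76.42 n 49 49 x 517.0 437.0 0.09
z 30 slope -0.014 y@567 -77.23 n 97 97 x 694.0 437.0 0.23
z 70 slope -0.0083 y@567 -124.06 n 37 37 x 590.0 530.0 0.42
z 70 slope -0.0174 y@567 -124.67 n 150 156 x 691.0 435.0 0.57
z 115 slope -0.0142 y@567 -195.91 n 163 163 x 689.0 433.0 0.38
z 160 slope -0.0138 y@567 -261.17 n 169 169 x 685.0 432.0 0.38
[146. 145. 142. 138. 138. 124. 120. 149. 203. 230. 234. 236. 235. 235.
 235. 235.] [147. 139. 144. 146. 145. 142. 129. 115. 109. 111. 112. 109. 116. 139.
 174. 209. 231. 235. 235. 235. 235. 234.] [205. 135. 111. 115. 133. 156. 183. 225. 235. 235. 234. 235. 236.]
x edge 705.0 slope 0.007
x edge 605.34 slope -0.005
x edge 527.14 slope -0.01
x edge 427.9 slope -0.009
x edge 704.2 slope 0.015
x edge 426.81 slope 0.01
[236. 235. 235. 235. 235. 234. 222. 155. 116. 112. 121. 139. 148. 145.
 147. 148.] [146. 147. 145. 147. 146. 148. 163. 220. 233. 234. 235. 235.]
```

```bash
cat >> h.py <<'E'
def tcp():
    s=bot.get_state(); return np.array(s['eef_pos']),rot(s['tcp_rot']),s
def target(heading,theta,flip=1):
    """tool y = approach (down, tilted toward heading), flip*x = push dir (tilted up); returns R"""
    hx=np.array([np.cos(heading),np.sin(heading),0]); y=-np.array([0,0,1])*np.cos(theta)+hx*np.sin(theta)
    x=flip*(hx*np.cos(theta)+np.array([0,0,1])*np.sin(theta)); z=np.cross(x,y)
    return R.from_matrix(np.c_[x,y,z])
E
python3 - <<'E'
from h import *
p,r,s=tcp(); print(p,r.as_matrix().round(3))
q=s['qpos']
B=R.from_euler('ZYZYZ',[q[0],q[1]+q[2],q[3],q[4],q[5]])
F=B.inv()*r; print(F.as_matrix().round(3))
for fl in(1,-1):
  for hd,pos in((-112.9,(533,115)),(-60,(510,60)),(-90.8,(566,-65))):
    T=target(np.radians(hd),.45,fl)
    q1=np.arctan2(pos[1],pos[0])   # wrist roughly
    for q23 in(1.2,1.7,2.1):
      W=(R.from_euler('ZY',[q1,q23]).inv()*T*F.inv()).as_euler('ZYZ'); print(fl,hd,q23,W.round(2))
E
```

```text
[ 243.69532688 -574.93139421  221.55127804] [[-0.921 -0.     0.39 ]
 [-0.39   0.002 -0.921]
 [-0.    -1.    -0.002]]Traceback (most recent call last):
  File "<stdin>", line 4, in <module>
  File "scipy/spatial/transform/_rotation.pyx", line 1413, in scipy.spatial.transform._rotation.Rotation.from_euler
ValueError: Expected axis specification to be a non-empty string of upto 3 characters, got ZYZYZ
```

Run:
```python
from h import *
p,r,s=tcp()
q=s['qpos']
B=R.from_euler('ZY',[q[0],q[1]+q[2]])*R.from_euler('ZYZ',[q[3],q[4],q[5]])
F=B.inv()*r; print(F.as_matrix().round(3))
for fl in(1,-1):
  for hd,pos in((-112.9,(533,115)),(-60,(510,60)),(-90.8,(566,-65))):
    T=target(np.radians(hd),.45,fl)
    q1=np.arctan2(pos[1],pos[0])   # wrist roughly
    for q23 in(1.2,1.7,2.1):
      W=(R.from_euler('ZY',[q1,q23]).inv()*T*F.inv()).as_euler('ZYZ'); print(fl,hd,q23,W.round(2))
```

```text
[[-0. -0. -1.]
 [-1.  0.  0.]
 [ 0.  1. -0.]]
1 -112.9 1.2 [-0.44  2.16  0.4 ]
1 -112.9 1.7 [-0.37  1.7   0.61]
1 -112.9 2.1 [-0.38  1.33  0.76]
1 -60 1.2 [-0.42  1.74 -0.52]
1 -60 1.7 [-0.43  1.28 -0.32]
1 -60 2.1 [-0.52  0.92 -0.11]
1 -90.8 1.2 [-0.47  1.86 -0.25]
1 -90.8 1.7 [-0.45  1.41 -0.03]
1 -90.8 2.1 [-0.52  1.06  0.16]
-1 -112.9 1.2 [-0.44  2.16 -2.74]
-1 -112.9 1.7 [-0.37  1.7  -2.53]
-1 -112.9 2.1 [-0.38  1.33 -2.39]
-1 -60 1.2 [-0.42  1.74  2.62]
-1 -60 1.7 [-0.43  1.28  2.83]
-1 -60 2.1 [-0.52  0.92  3.03]
-1 -90.8 1.2 [-0.47  1.86  2.89]
-1 -90.8 1.7 [-0.45  1.41  3.11]
-1 -90.8 2.1 [-0.52  1.06 -2.98]
```

Call:
move_arm([
  [-0.015,-0.012,-0.015,0,0,0,17],
  [-0.03,-0.012,-0.03,0,0,0,17],
  [-0.03,-0.012,-0.03,0,0,0,17],
  [-0.03,-0.012,-0.03,0,0,0,17],
  [-0.03,-0.012,-0.03,0,0,0,17],
  [-0.03,-0.012,-0.03,0,0,0,17],
  [-0.03,-0.012,-0.03,0,0,0,17],
  [-0.03,-0.012,-0.03,0,0,0,17],
  [-0.03,-0.012,-0.03,0,0,0,17],
  [-0.03,-0.012,-0.03,0,0,0,17],
])

```text
t: 1.1
eef_pos: [395.2, -200.1, 342.7]
tcp_rot: [0.141, -0.141, 0.693, -0.693]
force: [1.1, -1.0, 0.1]
grip_width: 18.0
```

Call:
move_arm([
  [-0.03,0,-0.03,0,0,0,17],
  [-0.03,0,-0.03,0,0,0,17],
  [-0.03,0,-0.03,0,0,0,17],
  [-0.03,0,-0.03,0,0,0,17],
  [-0.03,0,-0.03,0,0,0,17],
  [-0.03,0,-0.03,0,0,0,17],
  [-0.03,0,-0.03,0,0,0,17],
  [-0.03,0,-0.03,0,0,0,17],
  [-0.03,0,-0.03,0,0,0,17],
  [-0.015,0,-0.015,0,0,0,17],
])

```text
t: 2.1
eef_pos: [546.5, 174.9, 341.6]
tcp_rot: [0.141, -0.142, 0.693, -0.692]
force: [-0.0, -0.9, -1.0]
grip_width: 15.3
```

Run:
```python
from h import *
for n in('top','side'): grab(n,n+'1')
p,r,s=tcp(); T=target(np.radians(-112.9),.45)
print(p,s['qpos'].round(2),(r.inv()*T).as_rotvec(), T.as_matrix().round(3), T.as_quat())
im=np.hstack([cv2.imread('pics/top1.png'),cv2.imread('pics/side1.png')]); cv2.imwrite('pics/b1.png',cv2.resize(im,(800,300)))
for n,(u,v) in dict(brac=(202,232),stone=(290,117),pend=(337,127),cone=(389,130),box=(394,290),loupe=(343,291)).items(): print(n,px('top',u,v,z=10).round())
```

```text
[546.27744207 174.31794549 341.33207792] [0.17 0.05 1.5  0.   1.6  1.34] [ 0.17405597 -0.75317557 -0.42653782] [[-0.35  -0.169  0.921]
 [-0.829 -0.401 -0.389]
 [ 0.435 -0.9    0.   ]] [ 0.51242033 -0.48726318  0.6616399  -0.24946471]
brac [511. 292.  10.]
stone [718. 148.  10.]
pend [702.  66.  10.]
cone [699. -25.  10.]
box [420. -35.  10.]
loupe [417.  51.  10.]
```

View pics/b1.png

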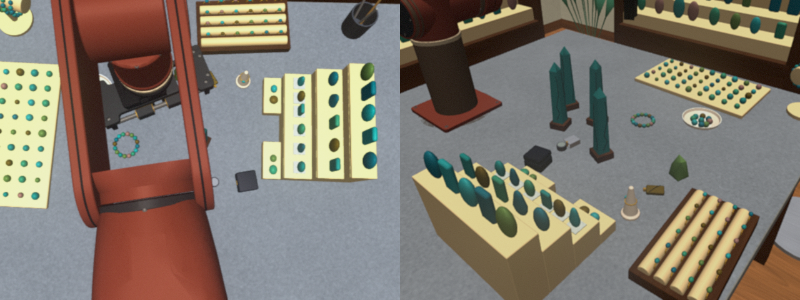

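Run:
```python
from h import *
d=np.load('top1.npz')['d']
for u,v in [(130,100),(130,200),(140,300),(160,330),(325,150),(325,250),(335,330),(240,300),(200,40),(220,120),(300,110),(230,400),(190,180),(310,150),(230,90)]:
    print((u,v),px('top',u,v,d=d[v,u]).round())
```

```text
(130, 100) [486. 207. 711.]
(130, 200) [425. 198. 726.]
(140, 300) [372. 191. 721.]
(160, 330) [356. 184. 702.]
(325, 150) [664.  86.  -3.]
(325, 250) [400.  93. 723.]
(335, 330) [358.  85. 695.]
(240, 300) [373. 137. 725.]
(200, 40) [521. 167. 718.]
(220, 120) [509. 171. 612.]
(300, 110) [477. 108. 727.]
(230, 400) [322. 139. 733.]
(190, 180) [499. 224. 454.]
(310, 150) [455. 102. 725.]
(230, 90) [508. 155. 674.]
```

View pics/top1.png

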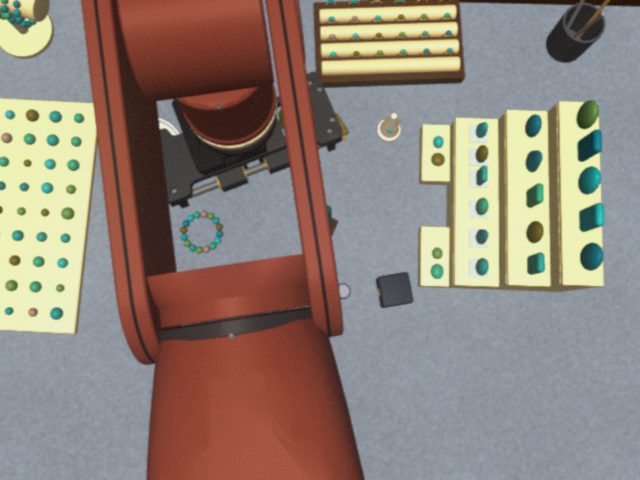

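Call:
move_arm([
  [0,0,0,0.0174,-0.0753,-0.0427,17],
  [0,0,0,0.0174,-0.0753,-0.0427,17],
  [0,0,0,0.0174,-0.0753,-0.0427,17],
  [0,0,0,0.0174,-0.0753,-0.0427,17],
  [0,0,0,0.0174,-0.0753,-0.0427,17],
  [0,0,0,0.0174,-0.0753,-0.0427,17],
  [0,0,0,0.0174,-0.0753,-0.0427,17],
  [0,0,0,0.0174,-0.0753,-0.0427,17],
  [0,0,0,0.0174,-0.0753,-0.0427,17],
  [0,0,0,0.0174,-0.0753,-0.0427,17],
])

```text
t: 3.2
eef_pos: [546.2, 170.5, 342.4]
tcp_rot: [-0.248, 0.513, -0.487, 0.662]
force: [0.1, 0.2, 0.2]
grip_width: 14.9
```

Call:
move_arm([
  [-0.006,0.012,0,0,0,0,17],
  [-0.0122,0.0252,0.0015,0,0,0,17],
  [-0.0122,0.0252,0.0015,0,0,0,17],
  [-0.0122,0.0252,0.0015,0,0,0,17],
  [-0.0122,0.0252,0.0015,0,0,0,17],
  [-0.0122,0.0252,0.0015,0,0,0,17],
  [-0.0122,0.0252,0.0015,0,0,0,17],
  [-0.0122,0.0252,0,0,0,0,17],
  [-0.0122,0.0252,0,0,0,0,17],
  [-0.006,0.012,0,0,0,0,17],
])

```text
t: 4.2
eef_pos: [552.9, 167.0, 88.2]
tcp_rot: [-0.246, 0.512, -0.489, 0.662]
force: [-0.9, 0.1, 0.1]
grip_width: 14.9
```

Run:
```python
from h import *
for n in('side','top'): grab(n,n+'2')
p,r,s=tcp(); T=target(np.radians(-112.9),.45)
print(p,s['qpos'].round(2),r.as_matrix().round(3),(r.inv()*T).as_rotvec())
im=np.hstack([cv2.imread('pics/top2.png'),cv2.imread('pics/side2.png')]); cv2.imwrite('pics/b2.png',cv2.resize(im,(800,300)))
im=cv2.imread('pics/side2.png'); cv2.imwrite('pics/c3.png',cv2.resize(im[60:280,200:460],None,fx=2.7,fy=2.7,interpolation=cv2.INTER_CUBIC))
```

```text
[553.15472161 167.22986924  89.08805489] [ 0.35  0.51  1.48 -0.33  1.48  0.84] [[-0.354 -0.174  0.919]
 [-0.827 -0.401 -0.395]
 [ 0.438 -0.899 -0.002]] [ 0.0044053  -0.00446195  0.00298685]
```

View pics/c3.png

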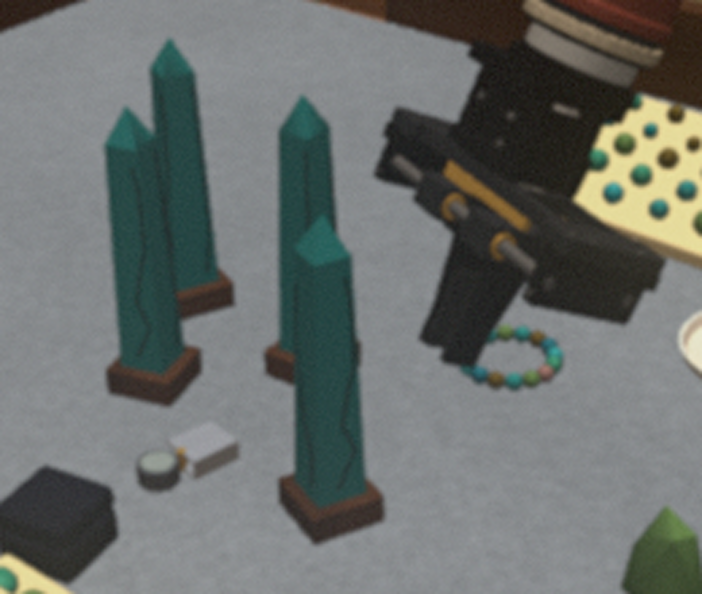

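View pics/b2.png

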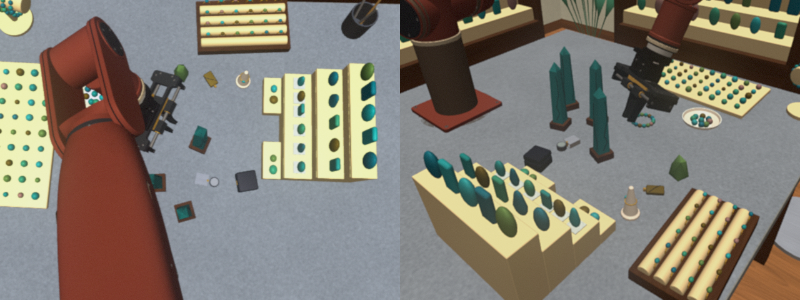

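Run:
```python
from h import *
c=np.array([523,91.5]); h=np.radians(-112.9); f=np.array([np.cos(h),np.sin(h)]); l=np.array([-f[1],f[0]])
for n,(a,b) in dict(L=(-24,-24),B=(24,-24),C=(24,24),D=(-24,24)).items():
  # L: back, right
  w=c+a*f+b*l
  for z in(0,20):
    s=proj('side',[*w,z]); t=proj('top',[*w,z]); print(n,w.round(1),z,'sidecrop',((s-[200,60])*2.7).round(0),'topcrop',((t-[285,190])*8).round(0))
```

```text
L [510.2 122.9] 0 sidecrop [344. 479.] topcrop [132. 366.]
L [510.2 122.9] 20 sidecrop [344. 452.] topcrop [130. 353.]
B [491.6  78.7] 0 sidecrop [275. 501.] topcrop [336. 457.]
B [491.6  78.7] 20 sidecrop [273. 475.] topcrop [338. 445.]
C [535.8  60.1] 0 sidecrop [310. 545.] topcrop [427. 256.]
C [535.8  60.1] 20 sidecrop [309. 518.] topcrop [431. 240.]
D [554.4 104.3] 0 sidecrop [381. 521.] topcrop [224. 166.]
D [554.4 104.3] 20 sidecrop [381. 494.] topcrop [224. 149.]
```

Call:
move_arm([
  [-0.0058,0.0119,0,0,0,0,17],
  [-0.0058,0.0119,0,0,0,0,17],
  [-0.0058,0.0119,0,0,0,0,17],
  [-0.0058,0.0119,0,0,0,0,17],
  [-0.0058,0.0119,0,0,0,0,17],
  [-0.0058,0.0119,0,0,0,0,17],
  [0.005,0.0024,0,0,0,0,17],
  [0.009,0.0044,0,0,0,0,17],
  [0.009,0.0044,0,0,0,0,17],
  [0.005,0.0024,0,0,0,0,17],
])

```text
t: 5.3
eef_pos: [543.1, 139.0, 12.9]
tcp_rot: [-0.248, 0.511, -0.488, 0.663]
force: [0.6, -0.3, 0.2]
grip_width: 14.6
```

Run:
```python
from h import *
for n in('side','top'): grab(n,n+'3')
p,r,s=tcp(); T=target(np.radians(-112.9),.45)
print(p,s['force'],s['qpos'].round(2),(r.inv()*T).as_rotvec())
a=cv2.imread('pics/side3.png'); b=cv2.imread('pics/top3.png')
a=cv2.resize(a[110:290,230:430],None,fx=2,fy=2,interpolation=cv2.INTER_CUBIC)
b=cv2.resize(b[170:260,260:360],None,fx=4,fy=4,interpolation=cv2.INTER_CUBIC)
cv2.imwrite('pics/c4.png',np.hstack([a,b]))
```

```text
[543.12635509 139.18860916  12.95639411] [ 0.40252348 -0.1737601  -0.78007488] [ 0.31  0.57  1.56 -0.35  1.33  0.86] [ 8.75220543e-05 -5.34816877e-03 -2.94487191e-04]
```

View pics/c4.png

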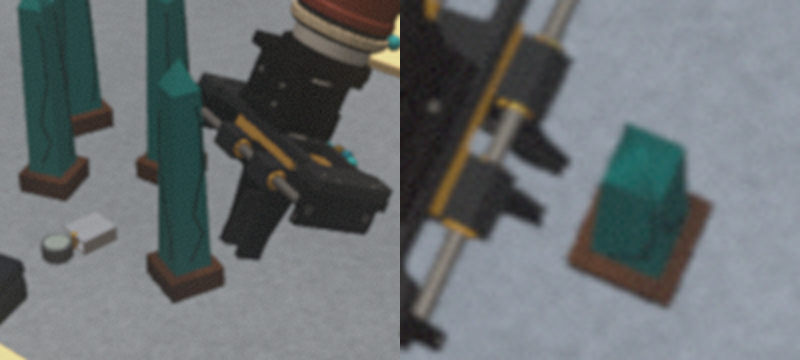

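Call:
move_arm([
  [-0.001,0.002,0,0,0,0,23],
  [-0.001,0.002,0,0,0,0,23],
  [0.0025,0.0012,0,0,0,0,23],
  [0.0025,0.0012,0,0,0,0,23],
  [0.0025,0.0012,0,0,0,0,23],
  [0.0025,0.0012,0,0,0,0,23],
  [0.0025,0.0012,0,0,0,0,23],
  [0.0025,0.0012,0,0,0,0,23],
  [0.0025,0.0012,0,0,0,0,23],
  [0.0025,0.0012,0,0,0,0,23],
])

```text
t: 6.4
eef_pos: [534.7, 119.9, 7.9]
tcp_rot: [-0.249, 0.511, -0.488, 0.663]
force: [1.3, 1.7, -0.1]
grip_width: 19.6
```

```bash
cat > look.py <<'E'
from h import *
import sys
k=sys.argv[1]
for n in('side','top'): grab(n,n+k)
p,r,s=tcp(); m=r.as_matrix()
print(p.round(1),s['force'].round(1),s['qpos'].round(2),'w',round(s['grip_width'],1),'z axis head',np.degrees(np.arctan2(m[1,2],m[0,2])-np.pi/2).round(2),'tilt',np.arcsin(m[2,0]).round(3),m[2,2].round(3))
a=cv2.imread(f'pics/side{k}.png'); b=cv2.imread(f'pics/top{k}.png')
a=cv2.resize(a[130:290,230:390],None,fx=2.5,fy=2.5,interpolation=cv2.INTER_CUBIC)
b=cv2.resize(b[160:260,285:385],None,fx=4,fy=4,interpolation=cv2.INTER_CUBIC)
cv2.imwrite(f'pics/k{k}.png',np.hstack([a,b]))
E
python3 look.py 4
```

```text
[534.4 119.5   7.9] [ 0.6 -0.2 -0.3] [ 0.29  0.55  1.61 -0.36  1.3   0.84] w 19.9 z axis head -113.12 tilt 0.45 0.002
```

View pics/k4.png

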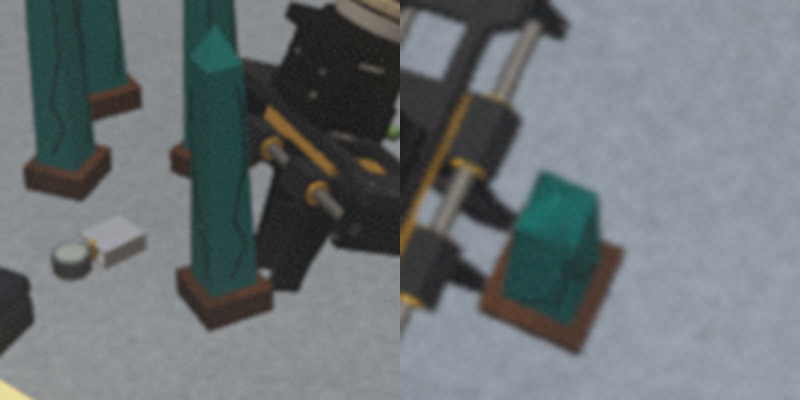

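```bash
cat > sim.py <<'E'
from h import *
def sim(p,r,rows,off=32.6,every=5):
    p=np.array(p,float)
    for i,a in enumerate(rows):
        p=p+r.apply(np.array(a[:3])*1000); r=r*R.from_rotvec(a[3:6])
        if (i+1)%every==0 or i==len(rows)-1:
            m=r.as_matrix(); h=np.arctan2(m[1,2],m[0,2])-np.pi/2
            c=p[:2]+off*np.array([np.cos(h),np.sin(h)])
            print(i+1,p.round(1),'obj',c.round(1),'head',np.degrees(h).round(1),'tilt',np.arcsin(m[2,0]).round(3),m[2,2].round(3))
    return p,r
E
cat > plan.py <<'E'
from sim import *
p,r,s=tcp()
L=[.0045,.0022,-.0019,.0256,-.053,0]; S=[.0045,.0022,0,0,0,0]; Rt=[.0045,.0022,.0019,-.0256,.053,0]
Lh=[.0022,.0011,-.0009,.0128,-.0265,0]
print('A');p,r=sim(p,r,[S]*1+[L]*15)
print('S');p,r=sim(p,r,[S]*11)
print('R');p,r=sim(p,r,[Rt]*9)
print('S');p,r=sim(p,r,[S]*4)
E
python3 plan.py
```

```text
A
5 [519.   98.3   7.8] obj [513.6  66.1] head -99.6 tilt 0.45 0.002
10 [508.3  73.8   7.7] obj [512.4  41.5] head -82.8 tilt 0.451 0.001
15 [505.2  47.3   7.5] obj [518.5  17.6] head -65.9 tilt 0.451 0.001
16 [505.5  42.    7.5] obj [520.5  13. ] head -62.5 tilt 0.451 0.001
S
5 [517.   19.7   7.4] obj [532.1  -9.2] head -62.5 tilt 0.451 0.001
10 [528.6  -2.5   7.4] obj [543.6 -31.4] head -62.5 tilt 0.451 0.001
11 [530.9  -6.9   7.3] obj [545.9 -35.8] head -62.5 tilt 0.451 0.001
R
5 [548.6 -26.9   7.3] obj [554.6 -59. ] head -79.4 tilt 0.451 0.001
9 [558.1 -46.1   7.2] obj [556.4 -78.6] head -92.9 tilt 0.451 0.002
S
4 [557.  -66.1   7.1] obj [555.4 -98.7] head -92.9 tilt 0.451 0.002
```

Run:
```python
from h import *
from scipy.optimize import least_squares
p,r,s=tcp()
D=[([243.7,-574.9,221.55],[0.0,.002,-1],[-1.2961,.2211,1.5275]),([546.3,174.3,341.3],[0,0,-1],[.17,.05,1.50]),([553.15,167.23,89.1],[-.174,-.401,-.899],[.35,.51,1.48]),(p,r.as_matrix()[:,1],s['qpos'][:3])]
def f(x):
    a,b,h,L,e=x;o=[]
    for P,y,q in D:
        w=np.array(P)-L*np.array(y); q2,q23=q[1],q[1]+q[2]
        o+=[np.hypot(w[0],w[1])-(e+a*np.sin(q2)+b*np.sin(q23)),w[2]-(h+a*np.cos(q2)+b*np.cos(q23))]
    return o
s=least_squares(f,[350,560,300,320,0]);print(s.x.round(0),np.round(s.fun,1))
```

```text
[345. 555. 312. 328.   2.] [ 1.  -0.9 -0.8  1.1  2.1 -3.3 -2.3  3.1]
```

Call:
move_arm([
  [0.0022,0.0011,0,0,0,0,23],
  [0.0045,0.0022,-0.0019,0.0256,-0.053,0,23],
  [0.0045,0.0022,-0.0019,0.0256,-0.053,0,23],
  [0.0045,0.0022,-0.0019,0.0256,-0.053,0,23],
  [0.0045,0.0022,-0.0019,0.0256,-0.053,0,23],
  [0.0045,0.0022,-0.0019,0.0256,-0.053,0,23],
  [0.0045,0.0022,-0.0019,0.0256,-0.053,0,23],
  [0.0045,0.0022,-0.0019,0.0256,-0.053,0,23],
  [0.0045,0.0022,-0.0019,0.0256,-0.053,0,23],
  [0,0,0,0,0,0,23],
])

```text
t: 7.5
eef_pos: [509.8, 81.0, 7.5]
tcp_rot: [-0.396, 0.612, -0.355, 0.586]
force: [0.6, -0.7, -0.3]
grip_width: 20.2
```

```bash
python3 look.py 5
```

```text
[510.8  81.4   7.7] [-0.2 -0.1 -0.5] [ 0.29  0.37  1.87 -0.51  1.07  0.51] w 19.9 z axis head -86.22 tilt 0.451 0.001
```

View pics/k5.png

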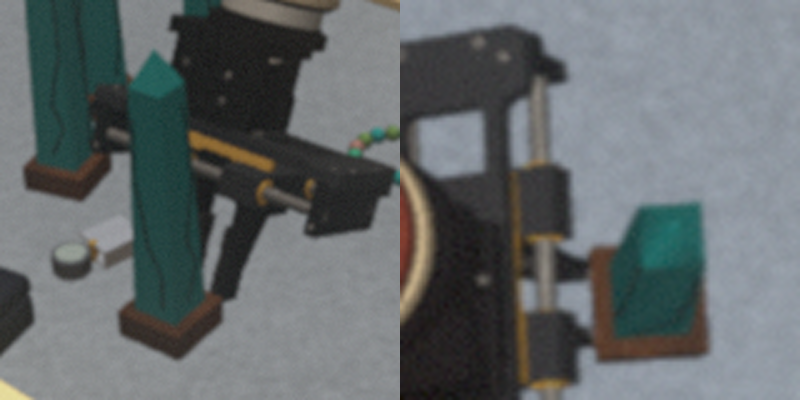

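Run:
```python
from sim import *
q=[(592,248),(598,349),(708,344)]
P=[px('top',285+(u-400)/4,160+v/4,z=20)[:2] for u,v in q]; print(np.round(P,1))
c=(P[0]+P[2])/2; d1=P[0]-P[1]; d2=P[2]-P[1]
print('c',c.round(1),np.hypot(*d1),np.hypot(*d2),'head',np.degrees(np.arctan2(*d2[::-1])),np.degrees(np.arctan2(*d1[::-1]))-90)
p,r,s=tcp(); sim(p,r,[[0]*6])
L=[.0045,.0022,-.0019,.0256,-.053,0]; S=[.0045,.0022,0,0,0,0]; Rt=[.0045,.0022,.0019,-.0256,.053,0]
print('A');p,r=sim(p,r,[L]*8)
print('S');p,r=sim(p,r,[S]*11)
print('R');p,r=sim(p,r,[Rt]*9)
print('S');p,r=sim(p,r,[S]*3)
```

```text
[[532.2  69.9]
 [489.2  66.5]
 [492.4  20.3]]
c [512.3  45.1] 43.1292522073953 46.374898662679115 head -86.04641887547784 -85.55331461472078
1 [510.8  81.4   7.7] obj [512.9  48.8] head -86.2 tilt 0.451 0.001
A
5 [506.   55.1   7.6] obj [517.5  24.6] head -69.4 tilt 0.451 0.001
8 [506.9  39.1   7.6] obj [523.6  11.1] head -59.2 tilt 0.452 0.001
S
5 [519.7  17.5   7.5] obj [536.4 -10.5] head -59.2 tilt 0.452 0.001
10 [532.5  -4.    7.4] obj [549.2 -32. ] head -59.2 tilt 0.452 0.001
11 [535.1  -8.3   7.4] obj [551.8 -36.3] head -59.2 tilt 0.452 0.001
R
5 [553.9 -27.2   7.3] obj [561.7 -58.9] head -76.1 tilt 0.451 0.001
9 [564.5 -45.8   7.3] obj [564.7 -78.4] head -89.6 tilt 0.451 0.001
S
3 [564.6 -60.8   7.2] obj [564.8 -93.4] head -89.6 tilt 0.451 0.001
```

Call:
move_arm([
  [0.0022,0.0011,-0.0009,0.0128,-0.0265,0,23],
  [0.0045,0.0022,-0.0019,0.0256,-0.053,0,23],
  [0.0045,0.0022,-0.0019,0.0256,-0.053,0,23],
  [0.0045,0.0022,-0.0019,0.0256,-0.053,0,23],
  [0.0045,0.0022,-0.0019,0.0256,-0.053,0,23],
  [0.0045,0.0022,-0.0019,0.0256,-0.053,0,23],
  [0.0045,0.0022,-0.0019,0.0256,-0.053,0,23],
  [0.0045,0.0022,-0.0019,0.0256,-0.053,0,23],
  [0.0022,0.0011,-0.0009,0.0128,-0.0265,0,23],
  [0.0045,0.0022,0,0,0,0,23],
])

```text
t: 8.6
eef_pos: [509.5, 35.0, 7.3]
tcp_rot: [-0.522, 0.677, -0.202, 0.478]
force: [-2.1, 2.4, 1.0]
grip_width: 19.7
```

Call:
move_arm([
  [0.0045,0.0022,0,0,0,0,23],
  [0.0045,0.0022,0,0,0,0,23],
  [0.0045,0.0022,0,0,0,0,23],
  [0.0045,0.0022,0,0,0,0,23],
  [0.0045,0.0022,0,0,0,0,23],
  [0.0045,0.0022,0,0,0,0,23],
  [0.0045,0.0022,0,0,0,0,23],
  [0.0045,0.0022,0,0,0,0,23],
  [0.0022,0.0011,0,0,0,0,23],
  [0,0,0,0,0,0,23],
])

```text
t: 9.6
eef_pos: [531.9, -1.9, 7.3]
tcp_rot: [-0.521, 0.677, -0.203, 0.478]
force: [-0.7, 0.2, -0.3]
grip_width: 20.3
```

```bash
sed -i 's/a\[130:290,230:390\]/a[160:360,190:390]/; s/,None,fx=2.5,fy=2.5/,None,fx=2,fy=2/; s/b\[160:260,285:385\]/b[150:290,320:460]/; s/,None,fx=4,fy=4/,(400,400)/' look.py; python3 look.py 6
```

```text
[531.7  -1.7   7.2] [ 0.2  0.4 -0.3] [ 0.1   0.21  2.07 -0.62  0.76 -0.  ] w 20.2 z axis head -59.16 tilt 0.452 0.001
```

View pics/k6.png

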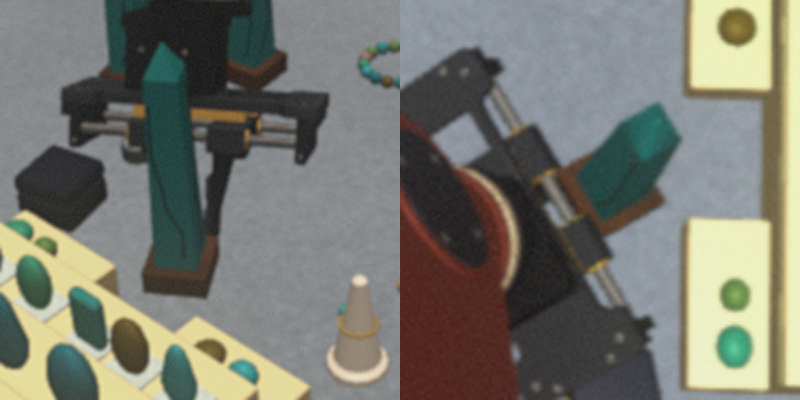

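Run:
```python
from sim import *
P=[px('top',320+(u-400)/2.857,150+v/2.857,z=z)[:2] for u,v,z in [(663,197,20),(603,233,20)]]; print(np.round(P,1))
p,r,s=tcp(); sim(p,r,[[0]*6]); h=np.radians(-59.2); f=np.array([np.cos(h),np.sin(h)]); l=np.array([-f[1],f[0]]); c=p[:2]+32.6*f
print('front right pred',c+24*f-24*l,'rear right',c-24*f-24*l)
S=[.0045,.0022,0,0,0,0]; Rt=[.0045,.0022,.0019,-.0256,.053,0]
print('S');p,r=sim(p,r,[S]*1)
print('R');p,r=sim(p,r,[Rt]*9)
print('S');p,r=sim(p,r,[S]*4)
```

```text
[[540.5 -64.1]
 [518.1 -28.6]]
1 [531.7  -1.7   7.2] obj [548.4 -29.7] head -59.2 tilt 0.452 0.001
front right pred [540.09326896 -62.6342815 ] rear right [515.51521145 -21.40420644]
S
1 [534.3  -6.    7.2] obj [551. -34.] head -59.2 tilt 0.452 0.001
R
5 [553.1 -24.9   7.1] obj [561.  -56.6] head -76.0 tilt 0.451 0.001
9 [563.7 -43.5   7.1] obj [564.  -76.1] head -89.5 tilt 0.451 0.001
S
4 [563.9 -63.6   7. ] obj [564.2 -96.2] head -89.5 tilt 0.451 0.001
```

Call:
move_arm([
  [0.0035,0.0017,0,0,0,0,23],
  [0.0045,0.0022,0.0019,-0.0256,0.053,0,23],
  [0.0045,0.0022,0.0019,-0.0256,0.053,0,23],
  [0.0045,0.0022,0.0019,-0.0256,0.053,0,23],
  [0.0045,0.0022,0.0019,-0.0256,0.053,0,23],
  [0.0045,0.0022,0.0019,-0.0256,0.053,0,23],
  [0.0045,0.0022,0.0019,-0.0256,0.053,0,23],
  [0.0045,0.0022,0.0019,-0.0256,0.053,0,23],
  [0.0045,0.0022,0.0019,-0.0256,0.053,0,23],
  [0.0045,0.0022,0.0019,-0.0256,0.053,0,23],
])

```text
t: 10.7
eef_pos: [563.4, -42.2, 6.9]
tcp_rot: [-0.378, 0.6, -0.373, 0.598]
force: [0.8, 0.9, 0.3]
grip_width: 20.3
```

```bash
python3 look.py 7
```

```text
[564.1 -42.7   7.1] [-1.4  1.3  0.7] [ 0.05  0.41  1.81 -0.54  1.01  0.36] w 20.4 z axis head -89.55 tilt 0.451 0.002
```

View pics/k7.png

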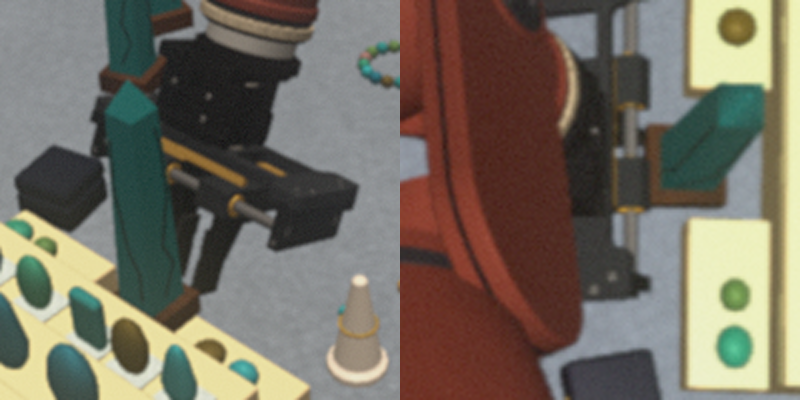

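Call:
move_arm([
  [0.002,0.001,0.0004,-0.0048,0.0099,0,23],
  [0.002,0.001,0.0004,-0.0048,0.0099,0,23],
  [0.002,0.001,0,0,0,0,23],
  [0.002,0.001,0,0,0,0,23],
  [0.002,0.001,0,0,0,0,23],
  [0.002,0.001,0,0,0,0,23],
  [0.002,0.001,0,0,0,0,23],
  [0.002,0.001,0,0,0,0,23],
  [0.002,0.001,0,0,0,0,23],
  [0,0,0,0,0,0,23],
])

```text
t: 11.8
eef_pos: [563.7, -62.8, 6.9]
tcp_rot: [-0.372, 0.596, -0.379, 0.602]
force: [0.1, 1.0, 0.3]
grip_width: 20.0
```

```bash
python3 look.py 8
```

```text
[563.7 -62.7   6.9] [0.1 1.4 0.7] [ 0.01  0.41  1.82 -0.54  1.    0.34] w 20.1 z axis head -90.78 tilt 0.451 0.001
```

View pics/k8.png

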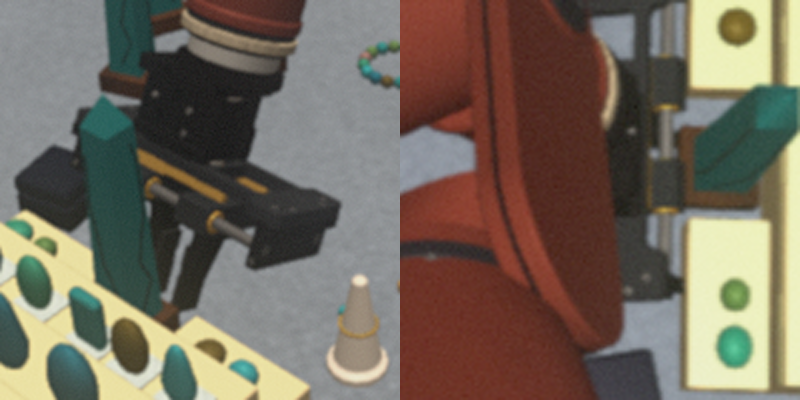

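Call:
move_arm([
  [0.0009,0.0004,0,0,0,0,23],
  [0.0009,0.0004,0,0,0,0,23],
  [0.0009,0.0004,0,0,0,0,23],
  [0.0009,0.0004,0,0,0,0,23],
  [0,0,0,0,0,0,23],
  [0,0,0,0,0,0,23],
  [0,0,0,0,0,0,23],
  [0,0,0,0,0,0,23],
  [0,0,0,0,0,0,23],
  [0,0,0,0,0,0,23],
])

```text
t: 12.9
eef_pos: [563.7, -66.4, 6.9]
tcp_rot: [-0.372, 0.596, -0.379, 0.602]
force: [-0.0, 0.9, 0.1]
grip_width: 20.2
```

Call:
move_arm([
  [0.0009,0.0004,0,0,0,0,23],
  [0,0,0,0,0,0,23],
  [0,0,0,0,0,0,23],
  [0,0,0,0,0,0,23],
  [0,0,0,0,0,0,23],
  [0,0,0,0,0,0,23],
  [0,0,0,0,0,0,23],
  [0,0,0,0,0,0,23],
  [0,0,0,0,0,0,23],
  [0,0,0,0,0,0,23],
])

```text
t: 13.9
eef_pos: [563.7, -67.2, 6.9]
tcp_rot: [-0.372, 0.596, -0.379, 0.602]
force: [-0.3, 5.0, 0.8]
grip_width: 20.3
```

Call:
move_arm([
  [0.0005,0.0002,0,0,0,0,23],
  [0,0,0,0,0,0,23],
  [0,0,0,0,0,0,23],
  [0.0005,0.0002,0,0,0,0,23],
  [0,0,0,0,0,0,23],
  [0,0,0,0,0,0,23],
  [0,0,0,0,0,0,23],
  [0,0,0,0,0,0,23],
  [0,0,0,0,0,0,23],
  [0,0,0,0,0,0,23],
])

```text
t: 14.9
eef_pos: [563.7, -67.5, 6.9]
tcp_rot: [-0.372, 0.596, -0.38, 0.602]
force: [-0.4, 8.5, 1.3]
grip_width: 19.8
```

```bash
python3 look.py 9
python3 - <<'E'
import cv2
b=cv2.imread('pics/top9.png'); cv2.imwrite('pics/z9.png',cv2.resize(b[175:235,405:465],None,fx=9,fy=9,interpolation=cv2.INTER_CUBIC))
E
```

```text
[563.7 -67.5   6.9] [-0.2  9.   1.5] [ 0.    0.4   1.82 -0.54  1.    0.34] w 20.1 z axis head -90.76 tilt 0.449 0.002
```

View pics/z9.png

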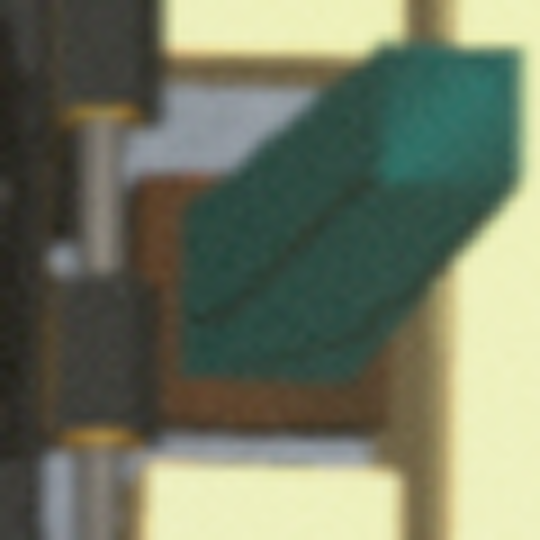

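Call:
move_arm([
  [0.0005,0.0002,0,0,0,0,23],
  [0,0,0,0,0,0,23],
  [0.0005,0.0002,0,0,0,0,23],
  [0,0,0,0,0,0,23],
  [0,0,0,0,0,0,23],
  [0,0,0,0,0,0,23],
  [0,0,0,0,0,0,23],
  [0,0,0,0,0,0,23],
  [0,0,0,0,0,0,23],
  [0,0,0,0,0,0,23],
])

```text
t: 16.0
eef_pos: [563.7, -67.7, 6.9]
tcp_rot: [-0.373, 0.595, -0.38, 0.602]
force: [-1.0, 13.3, 3.2]
grip_width: 20.0
```

Call:
move_arm([
  [-0.0015,-0.0007,0,0,0,0,23],
  [-0.002,-0.001,0,0,0,0,23],
  [-0.003,-0.0014,0,0,0,0,23],
  [-0.006,-0.0029,0,0,0,0,23],
  [-0.012,-0.0058,0,0,0,0,23],
  [-0.018,-0.0087,0,0,0,0,23],
  [-0.018,-0.0087,0,0,0,0,23],
  [-0.018,-0.0087,0,0,0,0,23],
  [-0.018,-0.0087,0,0,0,0,23],
  [-0.01,-0.0048,0,0,0,0,23],
])

```text
t: 17.0
eef_pos: [565.3, 50.8, 7.0]
tcp_rot: [-0.372, 0.596, -0.379, 0.602]
force: [-0.3, -1.0, -0.7]
grip_width: 20.0
```

```bash
python3 look.py 10
python3 - <<'E'
import cv2,numpy as np
b=cv2.imread('pics/top10.png'); s=cv2.imread('pics/side10.png')
cv2.imwrite('pics/z10.png',np.hstack([cv2.resize(b[175:235,405:465],(400,400),interpolation=cv2.INTER_CUBIC),cv2.resize(s[190:330,180:320],(400,400),interpolation=cv2.INTER_CUBIC)]))
E
```

```text
[565.4  50.4   7. ] [-0.5 -0.6  0.4] [ 0.21  0.46  1.74 -0.5   1.1   0.48] w 20.4 z axis head -90.64 tilt 0.451 0.002
```

View pics/z10.png

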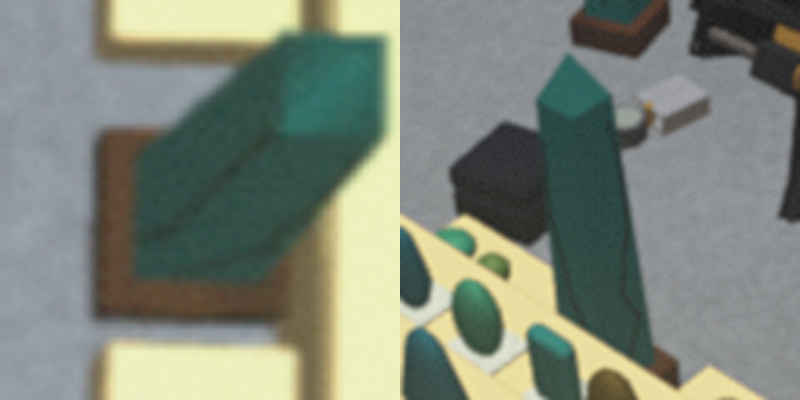

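View pics/top10.png

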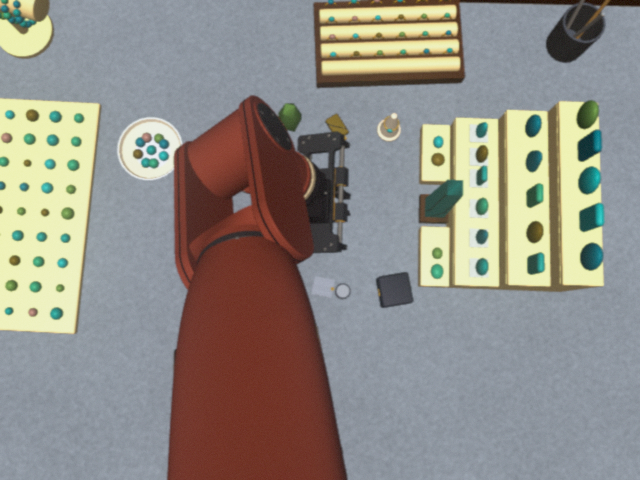

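Run:
```python
from h import *
for u,v,z in [(100,131,20),(97,306,20),(285,306,20),(285,318,0),(97,318,0)]: print(px('top',405+u/6.667,175+v/6.667,z=z).round(1))
im=cv2.imread('pics/top10.png')[...,2].astype(float)  # red
pts=[]
for v in range(198,221):
    w=im[v,412:424]; d=-np.diff(w); i=d.argmax(); ww=np.clip(d[max(i-2,0):i+3],0,None)
    pts.append(px('top',412+max(i-2,0)+.5+(ww*np.arange(len(ww))).sum()/ww.sum(),v,z=10)[:2])
pts=np.array(pts); k=np.polyfit(pts[:,0],pts[:,1],1); print('rear edge slope',k, (pts[:,1]-np.polyval(k,pts[:,0])).std())
bot=[]
for u in range(424,446):
    w=im[212:228,u]; d=np.diff(w); i=d.argmax(); ww=np.clip(d[max(i-2,0):i+3],0,None)
    bot.append(px('top',u,212+max(i-2,0)+.5+(ww*np.arange(len(ww))).sum()/ww.sum(),z=0)[:2])
bot=np.array(bot); print('side edge dx/dy',np.polyfit(bot[:,1],bot[:,0],1), bot[::5].round(1).tolist())
```

```text
[582.9 -77.6  20. ]
[537.5 -76.8  20. ]
[ 538.6 -124.6   20. ]
[ 538.9 -128.9    0. ]
[537.8 -80.1   0. ]
rear edge slope [-2.49426446e-02 -6.18624794e+01] 0.20491577455037963
side edge dx/dy [-1.62573328e-02  5.31375657e+02] [[533.6, -87.8], [532.6, -96.4], [532.8, -105.1], [532.8, -113.7], [533.2, -122.3]]
```

Run:
```python
from h import *
print(bot.close_job()); print(bot.get_state()['t'])
```

```text
the job is handed in; nothing more can be done
None
the job is handed in; nothing more can be done
```

The obelisk is back in the bay with its foot home against the back wall, and the job was handed in at about 17 s of the 51 s allowed.

- **Choice of piece:** four pieces looked like the obelisk, at top-image pixels (320,230), (250,292), (296,338) and (240,368). I took the one at (320,230), about 526 mm from the base against 460 mm or less for the others.
- **Pushing:** I leaned the gripper back so its body stayed off the stone. Both fingertips pushed on the rear face of the wooden foot, in an S-shaped path and then straight into the bay. At the wall the push force rose to about 13 N while the tool had almost stopped moving. I then backed the gripper off about 118 mm.
- **Last checks:**
  - The obelisk stands upright, and its foot is flush with the block fronts to within about 1–2 mm.
  - It sits a few millimetres to the right of the bay's middle, with a visible gap to both blocks.
  - The pieces I could see had not moved. The arm hid the bracelet and the three look-alikes in the final top view, so I did not recheck those. The gripper passed well clear of them, and no unexpected force showed.
- **Disagreement:** the two edge fits for squareness differ. The rear edge shows about 0.6° off the display's line and the side edge about 1.7° the other way. I put this down to image noise, because the flat push against the back wall should have squared the foot.

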